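# Free a hung-up specimen puck in a microscope feed chute

## Task

Two sloped feed chutes stand on the microscope bench; in one a round specimen puck has hung up part-way, in the other a square specimen block is waiting. Push the round puck down its chute until it rests against the escapement stop at the lower end, keeping it lying flat in the channel, and leave the square block where it is.

Things in the scene. Friction and masses are not known exactly. Their poses are not given: they have to be found in the camera images.
- puck: Round specimen puck to be pushed: dark resin cylinder, 40 mm diameter, 30 mm high, about 0.12 kg, a small steel rectangle in its top face. It stands flat on the sloping floor of its chute, 70 to 130 mm short of the stop, and does not slide by itself. Origin: centre of its underside; z is its axis, square to the chute floor.
- stop (a point): Escapement stop: rigid dark steel plate across the channel, 24 mm high above the floor, 8 mm thick. The point: on the channel floor, mid-width, at the stop's uphill face. x points down the chute along the floor (12 degrees below level, roughly away from the robot), y across the channel, z square to the floor. The puck is home when its centre is 20 mm uphill of this point.
- chute: The puck's chute: fixed aluminium channel, 46 mm wide inside, straight uphill from the stop for 240 mm, open on top and at the upper end. Side walls 4 mm thick, 14 mm high above the floor. Floor 32 mm above the bench at the stop, 82 mm at the upper end. A black actuator 16 mm wide lies outside the +y wall near the stop, below the wall tops. Origin and axes as the stop point.
- block: Square specimen block, to be left alone: dark resin, 36 x 36 mm, 30 mm high, about 0.12 kg, with a small steel rectangle in its top face, standing part-way down the other, identical chute about 0.3 m to the side. Origin: centre of its underside.
There are look-alikes about, which are no part of the job. Leave any green or purple look-alike of the puck alone.

How it is judged:
By the outcome, as a careful person would: the job done as asked, in the order asked, and still so for the second after the job is handed in, with the robot touching nothing.
It also fails if it takes over 32 s, if anything falls off the work surface, if the arm or the gripper's body presses on something with over 40 N, if the wrist force passes 120 N, or if a joint passes its speed limit or range.

## Robot

A 6-joint arm with a two-finger parallel gripper is mounted at the origin on the work surface. World frame = base frame: x ahead of the robot, y to its left, z up, the work surface at z = 0. Lengths are in m, angles in rad, forces in N, time in s.
With the tool pointing down it reaches from about 0.275 to 0.825 m from the base axis. Payload 5.2 kg.
Tool frame: the origin (TCP) lies on the centre line of the jaws, within the pads' length; the fingertips stand 17 mm ahead of it and the grasp point (between the pads) lies 2 mm behind it; z points along the fingers, y is the line along which they close (so a half turn about z gives the same grasp; the last joint's range is limited). The gripper opens to 93 mm and grips with 3 to 60 N. Pads are 15 mm wide; open, the fingers measure 128 mm over their backs; the gripper's body (75 mm by 188 mm) begins 65 mm behind the grasp point.
Start: joints at [1.098, 0.259, 1.535, -0, 1.348, -0.203], TCP at [0.147, 0.53, 0.236] pointing down, gripper open.
Joint ranges: [-3.14, 3.14], [-0.91, 2.08], [0.19, 2.58], [-1.22, 4.36], [0.22, 2.71], [-3.12, 3.12]. Speed limits (rad/s): [2.57, 2.57, 3.14, 3.14, 3.14, 3.14].

## Interface

Orientations are given as a rotation vector (axis times angle).
In Python, from rig import reach, line_to, movej, command_gripper, sleep, ik, get_obs, grab_frame, PlanningError, sign_off gives the robot as it stands. Calls block until the motion is done:
- reach(position, orientation): joint-space move of the TCP to a pose.
- line_to(position, ori=None, velocity=0.15, guard=None): straight line of the TCP; ori=None keeps the orientation; velocity is the mean speed in m/s. With guard (N) it stops when the force on the tool has changed by that much, and returns True; else False.
- movej(angles): joint-space move.
- command_gripper(opening): opening from 0.0 (shut) to 1.0 (fully open); the grip force is fixed at half the most; returns when the fingers have stopped.
- sleep(seconds).
- ik(position, orientation): joint angles nearest the present ones, or None.
- get_obs(): the state.
- grab_frame(name): name is "scene" or "top" or "wrist"; returns a dict with "image" (400x640x3 uint8, red, green, blue), "z_map" (400x640 float32, m along the optical axis (not along the pixel's ray), 0 where there is no reading), "intrinsics" (3x3 intrinsics, pixels), "rvec" (rotation vector, rad) and "tvec" (3), from world to camera coordinates, as OpenCV has them; the wrist camera has in their place "tool_from_camera" (4x4, takes a point from camera to tool coordinates, whose origin is the TCP and whose axes are the flange's). Camera axes: x right, y down, z forward; pixel columns grow to the right and rows downward; lengths in m; the calibration is good to about 2 mm. A picture is of the moment at which its call begins: read the wrist's pose just before it.
A pose or a line that the arm cannot do raises PlanningError and nothing moves.
- sign_off(): hands the job in; it is judged then, once.
The state is a dict: "clock": time; "joint_pos": joint angles; "joint_velocities": joint speeds; "joint_efforts": joint torques, N m; "tcp_pos": TCP position; "tcp_rot": TCP orientation; "ft_force": force on the tool from outside, world axes, zero at the start; "torque": the same for the moment, N m; "grip_width": opening from 0.0 (shut) to 1.0 (fully open); "finger_force": force on a finger pad.
Only numpy, scipy, OpenCV 4.12 (cv2) and the standard library are available. Lean on these libraries where they do the work, as an engineer would, in place of code of your own. Each camera call takes 0.05 s, during which the arm holds its last target. There are 200 camera calls.

## Working session

There is one attempt and no reset: what is moved stays moved. The work goes in short steps, each a Python script; the robot and the scene stay as the last script left them, time stands still between calls to the robot, and variables do not carry over. Pictures are saved under pics/ and viewed, at most 10 in all, crops included, and the job is handed in when it is done.

```bash
mkdir -p pics; python3 - <<'E'
from rig import *
import cv2, numpy as np
for n in ("scene","top"):
    f=grab_frame(n); cv2.imwrite(f"pics/{n}0.png",f["image"][:,:,::-1]); np.savez(f"{n}0.npz",**f)
    print(n,f["intrinsics"].round(1).tolist(),np.round(f["rvec"],3),np.round(f["tvec"],3),(f["z_map"]>0).mean())
o=get_obs();print(o["clock"],o["tcp_rot"])
E
```

```text
scene [[424.3, 0.0, 324.7], [0.0, 424.3, 197.4], [0.0, 0.0, 1.0]] [ 1.743  1.611 -0.808] [-0.046 -0.341  1.189] 0.9960859375
top [[378.1, 0.0, 315.3], [0.0, 378.1, 201.7], [0.0, 0.0, 1.0]] [ 2.166 -2.163  0.099] [-0.005  0.628  0.675] 0.99609765625
0.1 [-4.22403631e-01 -3.11257338e+00  2.39478726e-03]
```

View pics/scene0.png

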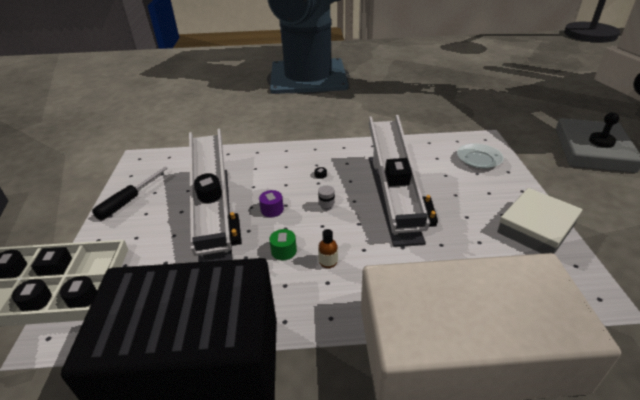

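View pics/top0.png

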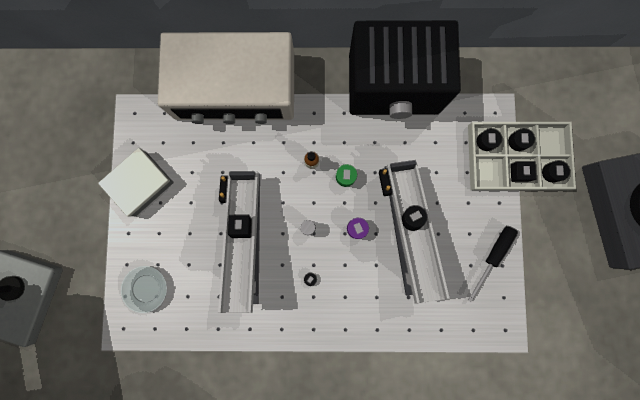

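The top view shows the round puck at about (415,217) in the right-hand chute, with its stop at about (403,166) and the upper end at about (430,300). The square block at (239,226) is in the left chute. Next I'll measure the chute with the depth map.

```bash
cat > h.py <<'E'
import numpy as np, cv2
def cloud(f):
    z=f["z_map"]; K=f["intrinsics"]; v,u=np.mgrid[:400,:640]
    c=np.stack([(u-K[0,2])/K[0,0]*z,(v-K[1,2])/K[1,1]*z,z],-1)
    R=cv2.Rodrigues(np.array(f["rvec"],float))[0]
    return (c-np.array(f["tvec"]).ravel())@R   # R^T (c-t)
E
python3 - <<'E'
from h import *
f=np.load("top0.npz"); P=cloud(f); g=f["image"].max(2)
m=np.zeros((400,640),np.uint8); cv2.fillConvexPoly(m,np.array([[383,155],[420,155],[455,305],[405,305]]),1)
# bright raised points -> chute; x-y lines of walls
dark=(g<60)
def rep(n,box):
    a,b,c,d=box; s=np.zeros_like(dark); s[b:d,a:c]=True
    return s
for n,box in (("puck",(398,200,432,234)),("stop",(388,158,420,176)),("block",(224,210,256,242))):
    s=rep(n,box)&dark; q=P[s]; print(n,len(q),q.mean(0).round(4),np.percentile(q,[2,25,50,75,98],axis=0).round(4).tolist())
for v in range(160,304,8):
    u=np.arange(378,456); print(v,' '.join(f"{int(1000*h)}" for h in P[v,u,2]))
big=cv2.resize(f["image"][150:310,370:470,::-1],None,fx=3.7,fy=3.7,interpolation=cv2.INTER_CUBIC); cv2.imwrite("pics/crop.png",big)
E
```

```text
puck 406 [ 0.5946 -0.174   0.0819] [[0.5767, -0.1948, 0.0571], [0.5848, -0.1847, 0.0782], [0.5934, -0.1736, 0.0813], [0.6056, -0.1646, 0.0837], [0.6147, -0.1577, 0.0864]]
stop 159 [ 0.691  -0.1623  0.0514] [[0.6861, -0.1862, 0.033], [0.6896, -0.1748, 0.0405], [0.6915, -0.1624, 0.0484], [0.6939, -0.1518, 0.0541], [0.699, -0.1414, 0.057]]
block 487 [0.5807 0.1277 0.0777] [[0.5623, 0.1109, 0.0551], [0.5707, 0.116, 0.0772], [0.5794, 0.1262, 0.0804], [0.5916, 0.1387, 0.0832], [0.6003, 0.1534, 0.0858]]
160 4 1 3 2 0 0 0 0 0 1 1 2 0 1 0 2 0 1 0 0 0 1 0 0 0 2 0 0 3 1 1 0 2 54 54 54 53 53 43 0 1 0 0 0 0 2 3 2 1 1 0 2 0 0 1 1 2 2 1 0 1 1 1 0 0 1 0 734 -1 1 1 1 2 -2 1 2 0 0
168 0 1 0 1 0 0 0 38 43 43 47 45 46 52 48 49 48 46 45 45 46 45 43 43 42 42 41 40 38 37 39 36 37 36 36 34 36 42 46 47 0 0 0 0 3 0 0 0 1 0 0 1 1 1 -1 1 3 1 0 0 -1 1 0 0 1 -1 2 0 0 1 1 1 0 3 0 2 1 0
176 0 30 38 44 43 45 42 44 44 43 45 42 49 47 36 34 36 35 35 35 35 36 34 33 34 36 35 34 36 34 35 36 37 37 35 35 34 35 40 45 51 49 3 0 2 0 -1 1 0 1 0 2 0 1 0 0 1 3 1 0 0 3 1 2 2 2 4 0 0 -1 0 1 0 2 2 -1 0 0
184 0 2 1 37 45 47 46 46 49 
[... 2235 characters left out ...]
72 72 70 71 72 71 72 70 71 75 71 71 72 74 73 72 71 73 70 74 72 78 83 86 86 87 1 0 2 0 2 2 0 0 1 -1 0 0
280 1 1 1 0 1 1 2 0 0 0 2 2 1 0 2 -1 0 2 1 0 1 0 1 -1 0 3 6 4 5 16 24 33 73 81 87 87 89 74 75 74 75 75 76 75 75 74 74 76 73 75 74 75 76 74 77 73 75 76 76 76 75 77 76 82 85 88 91 1 0 3 2 2 2 0 1 -1 0 1
288 2 1 1 3 0 -2 1 0 3 2 1 2 3 0 1 0 0 2 0 2 1 1 0 2 1 0 0 7 10 7 8 7 6 5 80 86 89 734 90 76 77 77 76 79 77 79 78 76 77 78 77 76 78 79 78 76 80 79 75 79 79 78 79 77 79 84 89 91 93 3 1 -2 1 0 1 -1 2 1
296 2 1 2 4 0 0 0 0 2 2 1 1 0 0 2 2 2 2 0 4 1 2 -1 1 0 0 0 0 3 1 1 1 0 1 1 76 81 87 93 94 78 80 82 82 80 79 80 79 80 79 80 81 79 81 79 81 81 79 81 80 82 79 81 78 79 81 81 90 94 93 95 0 3 1 1 2 0 0
```

View pics/crop.png

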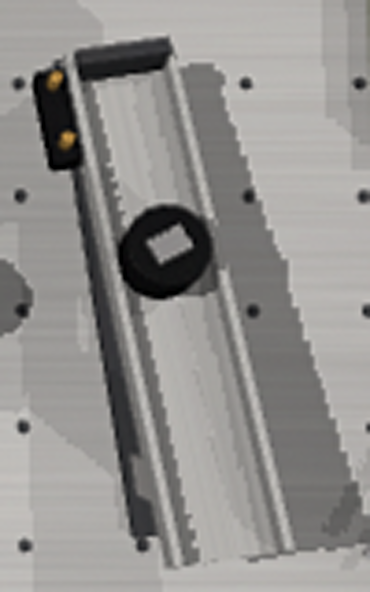

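The crop shows the puck at about (165,251) and the stop plate at about (125,58), with the actuator outside the left wall. The channel is clear both uphill and downhill of the puck. I'll fit the geometry next.

```bash
cat >> h.py <<'E'
def measure(f):
    P=cloud(f); m=np.zeros((400,640),np.uint8); cv2.fillConvexPoly(m,np.array([[380,155],[420,155],[457,305],[405,305]]),1)
    g=f["image"].max(2); q=P[m>0]; g=g[m>0]; k=(q[:,2]>.028)&(q[:,2]<.2); q=q[k]; g=g[k]
    # floor plane: z=a x+b y+c, robust from known 12 deg start
    A=np.c_[q[:,:2],np.ones(len(q))]
    r0=np.histogram(q[:,2]+np.tan(np.radians(12))*q[:,0],100); c=r0[1][r0[0].argmax()]
    co=np.array([-np.tan(np.radians(12)),0,c])
    for t in (.01,.006,.004,.004):
        k=abs(q[:,2]-A@co)<t; co=np.linalg.lstsq(A[k],q[k,2],rcond=None)[0]
    n=np.r_[-co[:2],1]; n/=np.linalg.norm(n)
    h=(q[:,2]-A@co)*n[2]
    w=(abs(h-.0135)<.0025)&(g>60)
    # axis: fit two parallel lines to wall tops
    d=np.array([-n[2]*0+n[0],n[1],0]); d/=np.linalg.norm(d)
    fl=abs(h)<.003; c0=q[fl][:,:2].mean(0)
    for _ in range(4):
        l=np.array([-d[1],d[0]]); s=(q[:,:2]-c0)@l; t=(q[:,:2]-c0)@d[:2]
        L=w&(abs(s-.025)<.006); R=w&(abs(s+.025)<.006)
        B=np.r_[np.c_[t[L],np.ones(L.sum()),np.zeros(L.sum())],np.c_[t[R],np.zeros(R.sum()),np.ones(R.sum())]]
        k,a,b=np.linalg.lstsq(B,np.r_[s[L],s[R]],rcond=None)[0]
        c0=c0+l*(a+b)/2; d[:2]+=k*l; d/=np.linalg.norm(d)
    z=lambda p: np.r_[p,np.r_[p,1]@co]
    X=np.r_[d[:2],d[:2]@co[:2]]; X/=np.linalg.norm(X); Y=np.cross(n,X); o=z(c0)
    loc=(q-o)@np.c_[X,Y,n]
    st=(loc[:,2]>.019)&(loc[:,2]<.028)&(g<70)&(abs(loc[:,1])<.022)&(loc[:,0]>.06)
    xs=np.percentile(loc[st,0],[5,50,95])
    pk=(loc[:,2]>.026)&(abs(loc[:,1])<.03)&(loc[:,0]<xs[0]-.01)
    (px,py),pr=cv2.minEnclosingCircle(loc[pk,:2].astype(np.float32))
    return dict(X=X,Y=Y,n=n,o=o,xs=xs,wallgap=a-b,tilt=np.degrees(np.arccos(n[2])),xend=np.percentile(loc[fl,0],[1,99]),
      puck=(px,py,pr),puckmean=loc[pk].mean(0),puckh=np.percentile(loc[pk,2],[10,90]))
E
python3 - <<'E'
from h import *
np.set_printoptions(precision=4,suppress=True)
for k,v in measure(np.load("top0.npz")).items(): print(k,v)
E
```

```text
X [ 0.9682  0.1411 -0.2067]
Y [-0.1439  0.9896  0.0015]
n [0.2048 0.0283 0.9784]
o [ 0.5604 -0.1837  0.0601]
xs [0.1314 0.1341 0.1379]
wallgap 0.04996608209758075
tilt 11.929253055963313
xend [-0.1064  0.131 ]
puck (0.03499380126595497, 0.0012166262604296207, 0.02026192843914032)
puckmean [0.0339 0.0015 0.0299]
puckh [0.0284 0.0314]
```

```bash
cat > push.py <<'E'
from h import *; from rig import *
m=measure(np.load("top0.npz")); X,Y,n,o=m["X"],m["Y"],m["n"],m["o"]
W=lambda x,h,y=0.: o+X*x+Y*y+n*h
def ori(s): return cv2.Rodrigues(np.c_[np.cross(s*X,-n),s*X,-n])[0].ravel()
E
python3 - <<'E'
from push import *
np.set_printoptions(precision=3,suppress=True)
j=np.array(get_obs()["joint_pos"]); best=None
for s in (1,-1):
    q=ik(W(-.022,.12),ori(s)); print(s,q)
    if q is not None and (best is None or abs(q-j).max()<best[0]): best=(abs(np.array(q)-j).max(),s)
s=best[1]; open("s","w").write(str(s))
command_gripper(0.0)
reach(W(-.022,.12),ori(s)); print(get_obs()["clock"])
f=grab_frame("top"); cv2.imwrite("pics/t1.png",f["image"][:,:,::-1])
print("descend",line_to(W(-.022,.023),velocity=.1,guard=6)); ob=get_obs(); print(ob["clock"],ob["tcp_pos"]-W(-.022,.023),ob["ft_force"])
f=grab_frame("scene"); cv2.imwrite("pics/s1.png",cv2.resize(f["image"][80:280,120:360,::-1],None,fx=3,fy=3))
E
```

```text
1 [-0.436  0.494  1.338 -0.113  1.486 -0.561]
-1 [-0.436  0.494  1.338 -0.113  1.486  2.581]
4.4583
descend False
5.625 [ 0.001 -0.     0.001] [-0.541 -0.159 -0.193]
```

View pics/s1.png

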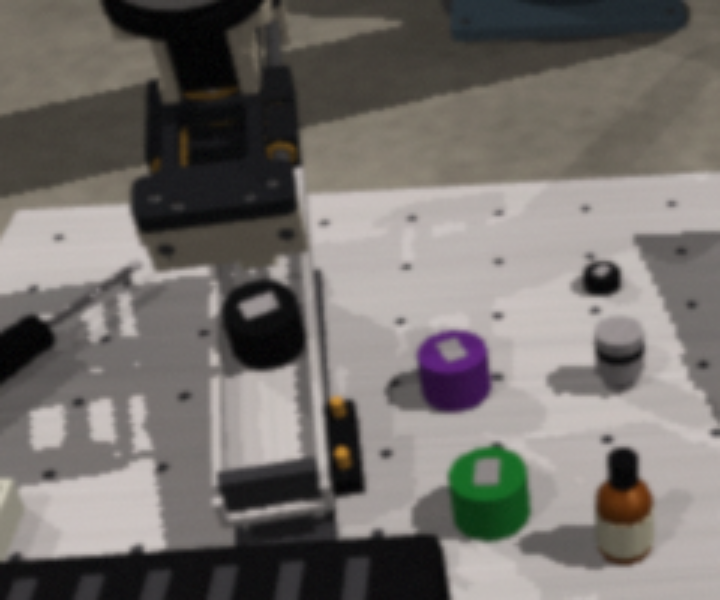

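The picture shows the closed fingers in the channel just uphill of the puck at about (263,322), with the puck lying flat. I'll push now.

```bash
python3 - <<'E'
from push import *
np.set_printoptions(precision=4,suppress=True)
def rep(t,r): ob=get_obs(); print(t,r,ob["clock"],(ob["tcp_pos"]-o)@np.c_[X,Y,n],ob["ft_force"])
r=line_to(W(.050,.023),velocity=.05,guard=8); rep("push",r)
if not r:
    r=line_to(W(.095,.023),velocity=.02,guard=4); rep("seat",r)
f=grab_frame("top"); np.savez("top2.npz",**f); cv2.imwrite("pics/t2.png",cv2.resize(f["image"][140:310,350:490,::-1],None,fx=3.5,fy=3.5))
E
```

```text
push False 7.2667 [0.05   0.     0.0229] [-0.1271  0.7212 -0.14  ]
seat True 8.6083 [0.0765 0.0002 0.0223] [-0.3996 -0.3273  0.4439]
```

View pics/t2.png

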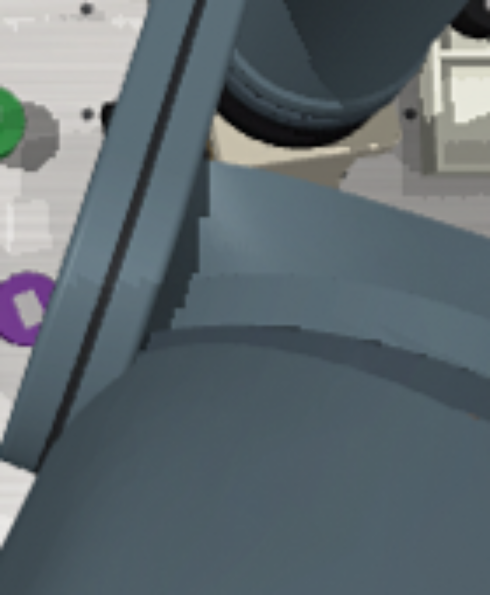

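The arm hides the puck in this top view. The guard tripped at x=0.0765, close to the 0.073 I expected for contact with the stop. I'll back off, clear the camera and check.

```bash
python3 - <<'E'
from push import *
np.set_printoptions(precision=4,suppress=True)
line_to(W(.045,.024),velocity=.08); line_to(W(.03,.13),velocity=.15)
movej([1.098,0.259,1.535,0,1.348,-0.203])
f=grab_frame("top"); r=measure(f); R=np.c_[X,Y,n]
for k in("xs","puck","puckmean","puckh","o"): print(k,r[k])
pc=r["o"]+r["X"]*r["puck"][0]+r["Y"]*r["puck"][1]; print("puck in first frame",(pc-o)@R,"stop",m["xs"],get_obs()["clock"])
P=cloud(f)[210:242,224:256]; d=f["image"][210:242,224:256].max(2)<60; print("block",P[d].mean(0))
a=cv2.resize(f["image"][140:240,360:450,::-1],None,fx=4,fy=4,interpolation=cv2.INTER_CUBIC)
g=grab_frame("scene")["image"][150:280,170:290,::-1]; b=cv2.resize(g,(369,400),interpolation=cv2.INTER_CUBIC)
cv2.imwrite("pics/t3.png",np.hstack([a,b]))
E
```

```text
h.py:36: RuntimeWarning: Mean of empty slice.
  puck=(px,py,pr),puckmean=loc[pk].mean(0),puckh=np.percentile(loc[pk,2],[10,90]))
  ret = um.true_divide(
Traceback (most recent call last):
  File "h.py", line 36, in measure
    puck=(px,py,pr),puckmean=loc[pk].mean(0),puckh=np.percentile(loc[pk,2],[10,90]))
                                                   ~~~~~~~~~~~~~^^^^^^^^^^^^^^^^^^^
IndexError: index -1 is out of bounds for axis 0 with size 0
```

The puck is dark and sits at the stop, so the stop mask swallowed it. I'll measure it in the first frame's coordinates instead.

```bash
python3 - <<'E'
from push import *
np.set_printoptions(precision=4,suppress=True)
f=grab_frame("top"); P=cloud(f); L=(P-o)@np.c_[X,Y,n]; d=f["image"].max(2)
k=(L[...,2]>.0265)&(L[...,2]<.036)&(abs(L[...,1])<.03)&(L[...,0]>-.1)&(L[...,0]<.135)
print("puck",cv2.minEnclosingCircle(L[k][:,:2].astype(np.float32)),L[k].mean(0),np.percentile(L[k],[5,95],axis=0),k.sum())
B=P[210:242,224:256]; print("block",B[d[210:242,224:256]<60].mean(0), get_obs()["clock"])
a=cv2.resize(f["image"][140:240,360:450,::-1],(360,400),interpolation=cv2.INTER_CUBIC)
g=grab_frame("scene")["image"][150:280,170:290,::-1]; b=cv2.resize(g,(369,400),interpolation=cv2.INTER_CUBIC)
cv2.imwrite("pics/t3.png",np.hstack([a,b]))
E
```

```text
puck ((0.11159072816371918, 0.0011366335675120354), 0.020194506272673607) [0.111  0.0015 0.0298] [[ 0.0952 -0.0149  0.0277]
 [ 0.127   0.0172  0.0317]] 366
block [0.5806 0.127  0.0804] 13.15
```

View pics/t3.png

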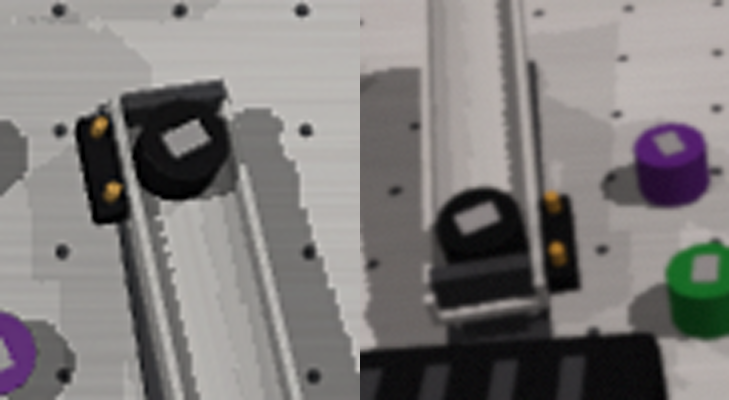

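In both views the puck (top crop at about (182,150), scene crop at about (480,228)) lies flat against the stop. Its measured centre is at 0.1116, about 19 mm short of the stop face, which is home within the calibration error. The block hasn't moved.

```bash
python3 -c "
from rig import *
print(sign_off())"
```

```text
the job is handed in; nothing more can be done
None
```

The round puck now lies flat against the escapement stop, the square block was not moved, and I handed the job in at about 13 s on the robot clock, with the arm clear of everything.

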